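# Tap the stall's display-post foot to the bottom

## Task

Press the toggle clamp's handle all the way down so that the post foot is held. Then work the tap that is started in it to the bottom of its blind hole with the T-handle: about half a turn forward (clockwise from above), a quarter turn back to break the chip, and so on until you feel it come firmly up against the bottom, without straining the slender tap. Finish by easing it a quarter turn back off the bottom, let go, and leave the clamp closed and the rest of the bench undisturbed.

Things in the scene. Friction and masses are not known exactly. Their poses are not given: they have to be found in the camera images.
- jig: Plywood tapping jig, fixed to the bench: board 150 x 330 x 18 mm. Origin on the bench directly below the tap's axis; z up; -y points along the board towards the toggle clamp. On it, centred on the origin, sits a cast aluminium post foot: flange 90 x 90 x 10 mm (its top 28 mm above the bench), round boss 44 mm across whose top is 70 mm above the bench, with the drilled blind hole in which the tap stands.
- clamp_pivot (a point): Pivot of the toggle clamp's handle, in the board's middle plane, 140 mm from the tap's axis towards -y of the jig, 53 mm above the bench. The handle swings about the jig's x axis through this point.
- grip (a point): Point on the centre line of the clamp handle's black rubber grip, 85 mm from the pivot. The grip is a round bar 15 mm thick that runs from 40 to 112 mm from the pivot. Open, the handle stands up and leans away from the tap; closed, it lies 5 degrees above level, pointing away from the tap.
- clamp_handle (a joint): Angle of the clamp handle (rad): 0 fully open (68 degrees above level), 1.1 fully closed on its stop. It stays where it is left; 5 to 6 N at the grip moves it. The clamp arm comes down on the flange with it.
- wrench (a point): Centre of the T-handle tap wrench, on the tap's vertical axis at the height of its cross bar's centre line, about 150 mm above the bench. x runs along the bar. The bar is round, 8 mm thick, 148 mm long over the 12 mm balls on its ends; the wrench body under it is 15 to 20 mm thick and rises 8 mm above the bar's centre line. The bar turns through full circles; nothing of the jig stands in its way once the clamp is closed. The wrench stays on the tap.
- bar_end_a (a point): Point on the bar's centre line 60 mm from the tap's axis, on the wrench's +x side.
- bar_end_b (a point): The same on the other (-x) side of the bar; the bar is symmetrical.
- cut (a joint): How far new thread has been cut (rad of tap turn, only ever grows; not zero at the start). Cutting takes 0.35 N m, about 6 N at 60 mm from the axis. The depth of the hole is not known exactly: the bottom comes 5.4 to 6.2 rad after the start and is felt as a sudden rise of the turning force. The height of the tap is no guide to it.
- back (a joint): How far the tap is now turned back from the farthest point it has cut (rad): 0 while cutting, -1.57 after a quarter turn back. Turning back, and forward again over thread already cut, is light (0.05 N m, about 1 N at 60 mm).
- windup (a joint): Elastic twist of the slender tap between wrench and thread (rad), 5 N m per rad, positive when loaded forward: 0.07 while cutting; 0.12 or more (10 N or more at 60 mm) only when pressed firmly against the bottom of the hole; the tap snaps at 0.30 (25 N at 60 mm). 0 when let go.
- oil_bottle: Bystander: white squeeze bottle with a black nozzle, 44 mm across, 110 mm tall; origin under its centre.
- spare_foot: Bystander: second post foot like the one in the jig, untapped, 90 x 90 x 52 mm; origin under its centre.
- mate_a: Bystander: dark mate gourd with a metal rim, 78 mm across, 79 mm tall; origin under its centre.
- mate_b: Bystander: lighter mate gourd with a metal rim, 86 mm across, 87 mm tall; origin under its centre.
- bombilla: Bystander: metal drinking straw lying on the bench, 180 mm long.
- hammer: Bystander: hammer lying on the bench.
- chip_brush: Bystander: brush lying on the bench, 170 mm long.

How it is judged:
By the outcome, as a careful person would: the job done as asked, in the order asked, and still so for the second after the job is handed in, with the robot touching nothing.
It also fails if it takes over 72 s, if anything falls off the work surface, if the arm or the gripper's body presses on something with over 40 N, if the wrist force passes 120 N, or if a joint passes its speed limit or range.

## Robot

A 6-joint arm with a two-finger parallel gripper is mounted at the origin on the work surface. World frame = base frame: x ahead of the robot, y to its left, z up, the work surface at z = 0. Lengths are in mm, angles in rad, forces in N, time in s.
With the tool pointing down it reaches from about 350 to 975 mm from the base axis. Payload 7.1 kg.
Tool frame: the origin (TCP) lies midway between the tips of the shut fingers; the grasp point (between the pads) lies pinch_z behind it (pinch_z is the distance from the TCP to the grasp point, in mm); z points along the fingers, y is the line along which they close (so a half turn about z gives the same grasp; the last joint's range is limited). The gripper opens to 88 mm and grips with 3 to 60 N. Pads are 20 mm wide; open, the fingers measure 115 mm over their backs; the gripper's body (75 mm by 178 mm) begins 61 mm behind the grasp point.
Start: joints at [1.293, 0.423, 1.63, -0, 1.089, -0.019], TCP at [159.919, 604.178, 222.675] pointing down, gripper open.
Joint ranges: [-3, 3], [-0.9, 2.11], [0.09, 2.58], [-1.31, 4.45], [0.11, 2.69], [-2.54, 2.54]. Speed limits (rad/s): [2.39, 2.39, 3.01, 3.14, 3.14, 3.14].

## Interface

Orientations are given as a rotation vector (axis times angle).
In Python, from workcell import get_obs, get_image, close_job, pinch_z gives the robot as it stands.
- The arm moves only by the tool jog_arm, never from a script. Its argument "commands" is a list of rows, each a list of 3 entries, a list of its own where there are three numbers: the gripper command: -1 is shut, 1 is fully open, values between are in proportion, then the shift along the tool's x, y, z as a fraction of full scale, then the turn, a rotation vector about the tool's x, y, z as a fraction of full scale. In form: [[gripper, [tx, ty, tz], [rx, ry, rz]], ...]. A call has 1 to 10 rows; each row shifts and turns the commanded pose from where the row before left it, along the tool's axes as they then stand; what a row does not reach is not made up. Full scale, the value 1, is 0.1 m for a shift and 45 degrees for a turn. A row lasts 1/10 s, in which the tool goes at most 50 mm and 8.59 degrees, less where a joint would pass 70% of its speed; a pose out of reach is approached as far as the arm can. A call with a number of a shift or a turn outside -1 to 1 is refused whole. A call with a gripper value outside its range is refused whole. The fingers move at their own pace and stop on an object; the grip force is fixed at half the most. Time passes only in rows, so rows that do not move let the fingers close. It gives the time, the measured TCP pose, the force, the opening and the grip force at its end, in the units of the state.
- get_obs(): the state, without advancing time (a new reading comes with each control period).
- get_image(name): name is "side" or "top"; returns a dict with "image" (480x640x3 uint8, blue, green, red), "z_map" (480x640 float32, mm along the optical axis (not along the pixel's ray), 0 where there is no reading), "intrinsics" (3x3 intrinsics, pixels), "eye" and "orientation" of the camera in the world. Camera axes: x right, y down, z forward; pixel columns grow to the right and rows downward; lengths in mm; the calibration is good to about 2 mm. A picture is of the moment at which its call begins.
- close_job(): hands the job in; it is judged then, once.
The state is a dict: "t": time; "qpos": joint angles; "qvel": joint speeds; "joint_torque": joint torques, N m; "ee_pos": TCP position; "orientation": TCP orientation; "ft_force": force on the tool from outside, world axes, zero at the start; "moment": the same for the moment, N m; "width": finger opening in mm; "grasp_force": force on a finger pad.
Only numpy, scipy, OpenCV 4.12 (cv2) and the standard library are available. Lean on these libraries where they do the work, as an engineer would, in place of code of your own. Each camera call takes 0.05 s, during which the arm holds its last target. There are 200 camera calls.

## Working session

There is one attempt and no reset: what is moved stays moved. The work goes in short steps, Python scripts to look and compute and a tool call to move; the robot and the scene stay as the last step left them, time stands still between calls to the robot, and variables do not carry over. Pictures are saved under pics/ and viewed, at most 10 in all, crops included, and the job is handed in when it is done.

Besides the shell and the picture viewer there is one more tool, called after "Emit:" as a command line: name --argument value ..., lists and objects as JSON in quotes. jog_arm: Moves the arm, as the interface text tells. Its arguments: {"type":"object","properties":{"commands":{"type":"array","items":{"type":"array"}}},"required":["commands"]}

```bash
mkdir -p pics; cat > h.py <<'E'
import numpy as np, cv2
from workcell import get_obs, get_image, close_job, pinch_z
from scipy.spatial.transform import Rotation as R
def rot(o):
    o=np.array(o,float)
    if o.shape==(3,3): return o
    return R.from_rotvec(o).as_matrix() if o.size==3 else R.from_quat(o).as_matrix()
def cloud(c):
    z=c["z_map"];K=np.array(c["intrinsics"]);v,u=np.mgrid[:480,:640]
    p=np.stack([(u-K[0,2])/K[0,0]*z,(v-K[1,2])/K[1,1]*z,z],-1)
    return p@rot(c["orientation"]).T+np.array(c["eye"])
E
python3 - <<'E'
from h import *
print(pinch_z,get_obs())
for n in("top","side"):
    c=get_image(n);cv2.imwrite(f"pics/{n}0.png",c["image"]);np.savez(f"{n}0.npz",**c)
    print(n,c["eye"],c["orientation"],c["intrinsics"])
E
```

```text
18.700000000000003 {'t': 0.0, 'qpos': array([ 1.29296804e+00,  4.23823048e-01,  1.63070989e+00, -3.89663057e-06,
        1.08856657e+00, -1.89734606e-02]), 'qvel': array([-8.62837783e-04,  5.59026129e-04,  1.12368540e-04, -2.06928796e-05,
        4.34161385e-05, -5.18571735e-04]), 'joint_torque': array([-3.49872234e-04, -5.44612670e+01, -2.73680806e+01,  6.44295802e-02,
        2.24564545e-02, -1.48402714e-04]), 'ee_pos': array([159.79016852, 603.64958998, 221.90498238]), 'orientation': array([-4.05442695e-01, -3.11509819e+00,  2.34158207e-03]), 'ft_force': array([-0.47775173,  0.13426698,  0.14558629]), 'moment': array([-0.00624936, -0.01551684,  0.01596039]), 'grasp_force': 0.0, 'width': 87.98029245318055}
top [ 445.73528106    2.68986679 1482.58208984] [-2.16734253  2.22097835 -0.0499688 ] [[592.85919634   0.         316.22160091]
 [  0.         592.85919634 236.40010066]
 [  0.           0.           1.        ]]
side [ 473.71478383 -736.04181521  752.98573643] [-2.29897996  0.08382787 -0.02835494] [[472.59286159   0.         312.90432397]
 [  0.         472.59286159 241.44030728]
 [  0.           0.           1.        ]]
```

View pics/top0.png

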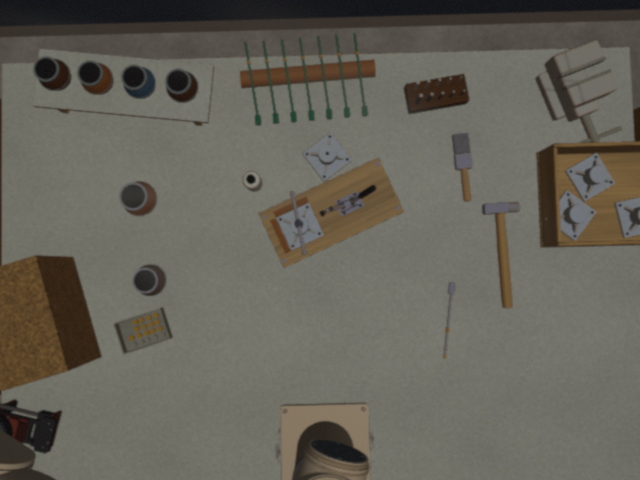

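View pics/side0.png

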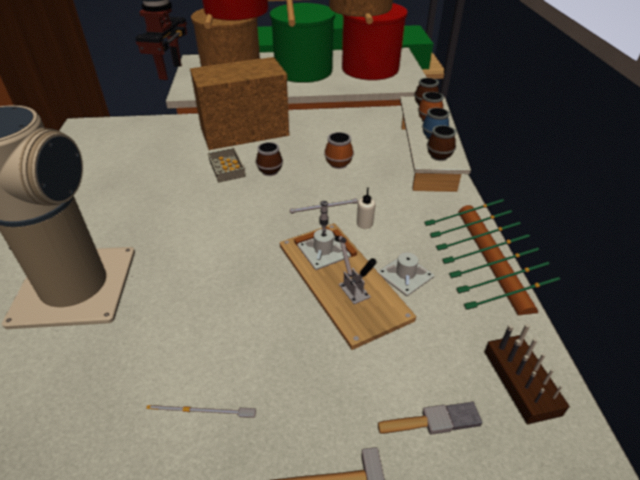

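The top view shows the wrench bar from (293,193) to (304,253) with the tap near (299,223). The black grip is at about (367,191) and the board spans (260,213) to (403,210). In the side view the bar runs (292,210)–(357,202) and the grip is at (368,267).

```bash
python3 - <<'E'
from h import *
T=dict(np.load("top0.npz"));P=cloud(T);im=T["image"]
hsv=cv2.cvtColor(im,cv2.COLOR_BGR2HSV)
roi=np.zeros((480,640),bool);roi[150:275,250:415]=1
board=roi&(abs(P[...,2]-18)<6)&(hsv[...,1]>90)
n,l,s,_=cv2.connectedComponentsWithStats(board.astype(np.uint8));k=1+s[1:,4].argmax()
pts=P[l==k]
r=cv2.minAreaRect(pts[:,:2].astype(np.float32));print("board",r,cv2.boxPoints(r))
bar=roi&(P[...,2]>135)&(P[...,2]<170);q=P[bar];print("bar n",len(q),np.median(q[:,2]))
def ray(c,uv,z):
    K=np.array(c["intrinsics"]);d=rot(c["orientation"])@np.linalg.inv(K)@np.array([*uv,1.]);e=np.array(c["eye"]);return e+d*(z-e[2])/d[2]
if len(q)>5:
    v,u=np.nonzero(bar);print(u.min(),u.max(),v.min(),v.max())
    r=cv2.minAreaRect(q[:,:2].astype(np.float32));print("bar",r)
for uv in((293,193),(304,253)):print(ray(T,uv,150))
g=roi&(im.max(2)<40);g[:,:330]=0;v,u=np.nonzero(g);print("grip",len(u),u.min(),u.max(),v.min(),v.max());
for i in np.argsort(u)[::6]:print(u[i],v[i],P[v[i],u[i]].round(0))
big=cv2.resize(im[160:280,245:415],None,fx=4.5,fy=4.5,interpolation=cv2.INTER_CUBIC);cv2.imwrite("pics/topc.png",big)
E
```

```text
board ((578.2520751953125, -29.585235595703125), (148.14427185058594, 326.5880432128906), 23.611003875732422) [[ 444.9775    90.37102]
 [ 575.7842  -208.87697]
 [ 711.5266  -149.54149]
 [ 580.72     149.7065 ]]
bar n 317 153.63811686194163
290 376 185 254
bar ((548.6974487304688, -36.772735595703125), (144.1117401123047, 194.836181640625), 2.975855827331543)
[611.37448263  57.36193572 150.        ]
[475.2784309   35.67472234 150.        ]
grip 83 359 374 186 197
359 196 [607. -95. 101.]
360 197 [604. -97.  99.]
361 197 [604. -99. 104.]
362 197 [ 603. -101.  106.]
363 193 [ 611. -103.  121.]
365 192 [ 612. -107.  129.]
366 193 [ 609. -109.  132.]
367 191 [ 613. -111.  140.]
368 192 [ 611. -113.  140.]
369 188 [ 618. -114.  151.]
370 192 [ 610. -117.  143.]
371 187 [ 621. -119.  149.]
372 190 [ 614. -121.  150.]
373 187 [ 620. -123.  153.]
```

View pics/topc.png

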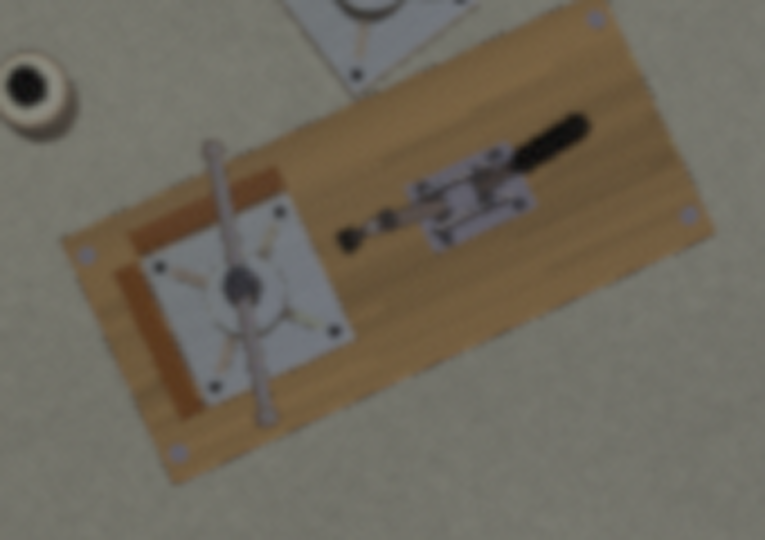

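```bash
cat >> h.py <<'E'
def plan(p,psi=None):
    """tool-frame shift (full scale units) and turn about tool z (deg) to TCP p, tool-y azimuth psi deg, pointing down"""
    o=get_obs();M=rot(o["orientation"]);cur=np.degrees(np.arctan2(M[1,1],M[0,1]))
    d=M.T@(np.array(p)-o["ee_pos"])
    print("tcp",o["ee_pos"].round(1),"psi",round(cur,1),"F",o["ft_force"].round(1),"q6",round(o["qpos"][5],2),"t",round(o["t"],2))
    print("shift units",(d/100).round(3),"turn tool z deg",None if psi is None else -round((psi-cur+180)%360-180,1),"tilt",M[:,2].round(3))
E
python3 - <<'E'
from h import *
P=cloud(dict(np.load("top0.npz")))
q=P[240:400,0:110].reshape(-1,3);q=q[(q[:,2]>60)&(q[:,2]<600)&(q[:,1]<780)]
for a in range(480,780,40):
    s=q[(q[:,1]>=a)&(q[:,1]<a+40)]
    if len(s):print(a,s[:,0].min().round(),s[:,0].max().round(),s[:,2].max().round())
plan([612,-111,225],23.6)
E
```

```text
520 232.0 288.0 207.0
560 220.0 430.0 210.0
600 210.0 484.0 209.0
640 198.0 478.0 209.0
680 196.0 466.0 208.0
tcp [159.8 603.7 222. ] psi 75.2 F [ 0.   0.6 -0.1] q6 -0.02 t 0.1
shift units [-6.201 -5.752 -0.022] turn tool z deg 51.6 tilt [-0.    -0.001 -1.   ]
```

Emit:
jog_arm --commands '[[1, [0, 0, -0.4], [0, 0, 0]], [1, [-0.34, -0.32, 0], [0, 0, 0]], [1, [-0.34, -0.32, 0], [0, 0, 0]], [1, [-0.34, -0.32, 0], [0, 0, 0]], [1, [-0.34, -0.32, 0], [0, 0, 0]], [1, [-0.34, -0.32, 0], [0, 0, 0]], [1, [-0.34, -0.32, 0], [0, 0, 0]], [1, [-0.34, -0.32, 0], [0, 0, 0]], [1, [-0.34, -0.32, 0], [0, 0, 0]], [1, [-0.34, -0.32, 0], [0, 0, 0]]]'

```text
t: 1.1
ee_pos: [382.5, 245.7, 262.6]
orientation: [0.405, 3.115, 0.0]
ft_force: [0.3, 0.4, 0.8]
width: 87.7
grasp_force: 0.0
```

Emit:
jog_arm --commands '[[1, [-0.34, -0.32, 0], [0, 0, 0]], [1, [-0.34, -0.32, 0], [0, 0, 0]], [1, [-0.34, -0.32, 0], [0, 0, 0]], [1, [-0.34, -0.32, 0], [0, 0, 0]], [1, [-0.34, -0.32, 0], [0, 0, 0]], [1, [-0.34, -0.32, 0], [0, 0, 0]], [1, [-0.34, -0.32, 0], [0, 0, 0]], [1, [-0.34, -0.32, 0], [0, 0, 0]], [1, [0, 0, 0], [0, 0, 0.19]], [1, [0, 0, 0], [0, 0, 0.19]]]'

```text
t: 2.1
ee_pos: [579.6, -71.2, 261.9]
orientation: [-0.876, -3.016, 0.0]
ft_force: [-0.1, 0.2, -0.5]
width: 87.6
grasp_force: 0.0
```

Emit:
jog_arm --commands '[[1, [0, 0, 0], [0, 0, 0.19]], [1, [0, 0, 0], [0, 0, 0.19]], [1, [0, 0, 0], [0, 0, 0.19]], [1, [0, 0, 0], [0, 0, 0.19]], [1, [0, 0, 0], [0, 0, 0]], [1, [0, 0, 0], [0, 0, 0]]]'

```text
t: 2.7
ee_pos: [579.3, -69.6, 262.4]
orientation: [-1.708, -2.636, 0.0]
ft_force: [0.2, -0.8, 0.6]
width: 88.0
grasp_force: 0.0
```

```bash
python3 -c "
from h import *
plan([612,-111,113],23.6)
c=get_image('side');cv2.imwrite('pics/s1.png',cv2.resize(c['image'][150:360,240:480],None,fx=2.5,fy=2.5))"
```

```text
tcp [579.3 -69.6 262.4] psi 24.1 F [ 0.2 -0.8  0.6] q6 -0.56 t 2.7
shift units [-0.512  0.13   1.494] turn tool z deg 0.5 tilt [-0.001  0.    -1.   ]
```

View pics/s1.png

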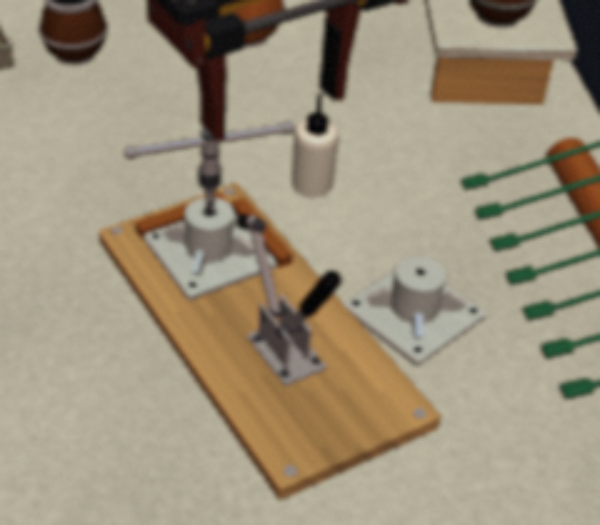

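The gripper is above the jig with the fingers clear. The bar runs crop (130,153)–(290,128), and the grip tip is at crop (333,280) with its base at (306,310).

```bash
python3 -c "
from h import *
S=dict(np.load('side0.npz'))
def ray(c,uv,z):
    K=np.array(c['intrinsics']);d=rot(c['orientation'])@np.linalg.inv(K)@np.array([*uv,1.]);e=np.array(c['eye']);return e+d*(z-e[2])/d[2]
a=ray(S,(240+130/2.5,150+153/2.5),150);b=ray(S,(240+290/2.5,150+128/2.5),150);print(a,b,(a+b)/2)
print(ray(S,(240+333/2.5,150+280/2.5),155),ray(S,(240+306/2.5,150+310/2.5),90))"
```

```text
[480.3949871   33.67033813 150.        ] [616.58583831  57.23339714 150.        ] [548.49041271  45.45186763 150.        ]
[ 621.29640381 -132.65802562  155.        ] [610.82369377 -98.64756741  90.        ]
```

Emit:
jog_arm --commands '[[1, [-0.26, 0.07, 0], [0, 0, 0]], [1, [-0.25, 0.06, 0], [0, 0, 0]], [1, [0, 0, 0.4], [0, 0, 0]], [1, [0, 0, 0.4], [0, 0, 0]], [1, [0, 0, 0.2], [0, 0, 0]]]'

```text
t: 3.25
ee_pos: [610.1, -110.9, 159.3]
orientation: [-1.708, -2.632, 0.003]
ft_force: [-0.7, 0.1, -0.3]
width: 88.1
grasp_force: 0.0
```

Emit:
jog_arm --commands '[[1, [-0.02, 0.03, 0.2], [0, 0, 0]], [1, [0, 0, 0.26], [0, 0, 0]], [-1, [0, 0, 0], [0, 0, 0]], [-1, [0, 0, 0], [0, 0, 0]], [-1, [0, 0, 0], [0, 0, 0]], [-1, [0, 0, 0], [0, 0, 0]], [-1, [0, 0, 0], [0, 0, 0]], [-1, [0, 0, 0], [0, 0, 0]], [-1, [0, 0, 0], [0, 0, 0]], [-1, [0, 0, 0], [0, 0, 0]]]'

```text
t: 4.25
ee_pos: [615.6, -111.6, 116.8]
orientation: [1.714, 2.633, 0.0]
ft_force: [0.2, -0.8, -0.1]
width: 27.6
grasp_force: 0.0
```

```bash
python3 -c "
from h import *
o=get_obs();print(o['width'],o['grasp_force'],o['ft_force'],o['moment'])
p=np.array(o['ee_pos'])+[0,0,18.7];print(p)
v=np.array([.4,-.916,0])
piv=np.array([602,-82,53]);print('rel',(p-piv)@v,(p-piv)[2],(p-piv)@np.array([.916,.4,0]))
plan([614,-111,113],23.6)"
```

```text
27.579069991481493 0.0 [ 0.22449627 -0.79825247 -0.12158788] [-0.05236411  0.01331919 -0.01442411]
[ 615.57748502 -111.63596398  135.53432533]
rel 32.57753701285276 82.5343253349537 0.5825906823646435
tcp [ 615.6 -111.6  116.8] psi 23.9 F [ 0.2 -0.8 -0.1] q6 -0.62 t 4.25
shift units [ 0.012 -0.012  0.038] turn tool z deg 0.3 tilt [ 0. -0. -1.]
```

Emit:
jog_arm --commands '[[-1, [0, 0, 0], [0, 0, 0]], [-1, [0, 0, 0], [0, 0, 0]], [-1, [0, 0, 0], [0, 0, 0]], [-1, [0, 0, 0], [0, 0, 0]]]'

```text
t: 4.65
ee_pos: [615.7, -111.5, 116.7]
orientation: [1.714, 2.633, 0.0]
ft_force: [1.1, 0.8, -0.6]
width: 14.5
grasp_force: 30.0
```

Emit:
jog_arm --commands '[[-1, [-0.05, 0, 0.023], [0, 0, 0]], [-1, [-0.05, 0, 0.023], [0, 0, 0]], [-1, [-0.093, 0, 0.059], [0, 0, 0]], [-1, [-0.083, 0, 0.068], [0, 0, 0]]]'

```text
t: 5.05
ee_pos: [626.7, -136.7, 100.3]
orientation: [-1.714, -2.632, -0.001]
ft_force: [-3.6, 2.5, 8.3]
width: 14.6
grasp_force: 30.0
```

```bash
python3 -c "
from h import *
o=get_obs();print(o['width'],o['grasp_force'],o['ft_force'],o['moment'],o['ee_pos'])"
```

```text
14.578686169012066 29.99656766653061 [-3.61200313  2.53191051  8.33982953] [ 0.6988244   0.60411979 -0.06434917] [ 626.71263144 -136.66874229  100.27997673]
```

Good; continue the arc, then press onto the stop.

Emit:
jog_arm --commands '[[-1, [-0.077, 0, 0.08], [0, 0, 0]], [-1, [-0.064, 0, 0.086], [0, 0, 0]], [-1, [-0.055, 0, 0.096], [0, 0, 0]], [-1, [-0.041, 0, 0.1], [0, 0, 0]], [-1, [-0.029, 0, 0.106], [0, 0, 0]], [-1, [-0.016, 0, 0.107], [0, 0, 0]], [-1, [0, 0, 0.03], [0, 0, 0]]]'

```text
t: 5.75
ee_pos: [639.2, -165.1, 39.3]
orientation: [1.712, 2.63, -0.002]
ft_force: [-0.5, -9.1, 7.8]
width: 13.8
grasp_force: 30.0
```

Emit:
jog_arm --commands '[[-1, [0, 0, 0.03], [0, 0, 0]], [-1, [0, 0, 0], [0, 0, 0]]]'

```text
t: 5.95
ee_pos: [639.2, -165.2, 36.6]
orientation: [1.712, 2.63, -0.002]
ft_force: [0.7, -9.0, 2.4]
width: 14.0
grasp_force: 30.0
```

```bash
python3 -c "
from h import *
o=get_obs();print(o['width'],o['grasp_force'],o['ft_force'],o['moment'])
p=np.array(o['ee_pos'])+[0,0,18.7];print(p)
v=np.array([.4,-.916,0])
piv=np.array([602,-82,53]);d=p-piv;print('rel',d@v,d[2],d@np.array([.916,.4,0]),np.degrees(np.arctan2(d[2],d@v)))"
```

```text
14.048566650803759 30.00174254179001 [ 0.68274501 -8.96279581  2.36741539] [-1.25908255  0.00590309 -0.08521222]
[ 639.23915804 -165.17853462   55.32684827]
rel 91.08720092507764 2.3268482655041396 0.8396549144706039 1.4633186183464475
```

Emit:
jog_arm --commands '[[0, [0, 0, 0], [0, 0, 0]], [0, [0, 0, 0], [0, 0, 0]], [0, [0, 0, 0], [0, 0, 0]], [0, [0, 0, -0.5], [0, 0, 0]], [-1, [0, 0, -0.3], [0, 0, 0]]]'

```text
t: 6.45
ee_pos: [638.2, -162.4, 117.0]
orientation: [-1.713, -2.633, 0.0]
ft_force: [0.8, 0.2, 1.0]
width: 39.2
grasp_force: 0.0
```

```bash
python3 -c "
from h import *
plan([634,-159,90],23.6)
t=get_image('top');c=get_image('side')
cv2.imwrite('pics/s2.png',np.hstack([cv2.resize(c['image'][190:350,270:430],None,fx=2.4,fy=2.4),cv2.resize(t['image'][160:280,290:410],(384,384))]))"
```

```text
tcp [ 638.2 -162.4  117. ] psi 23.9 F [0.8 0.2 1. ] q6 -0.68 t 6.45
shift units [ 0.048 -0.025  0.27 ] turn tool z deg 0.3 tilt [-0.  0. -1.]
```

View pics/s2.png

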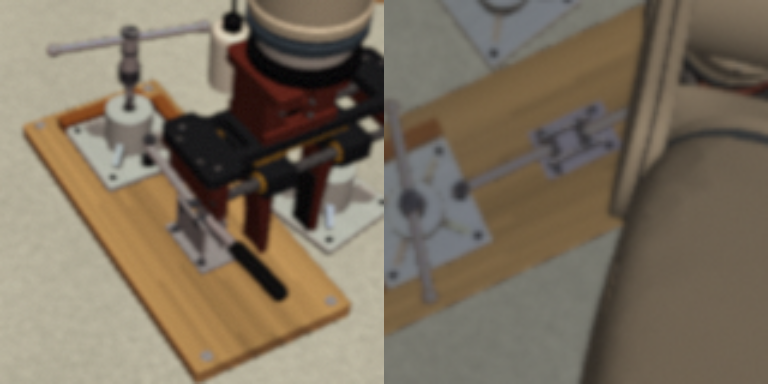

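The side view shows the handle lying almost level (crop (215,215)→(285,292)) with the arm pad over the flange. I'll press on top with shut fingers to be certain it is on its stop.

Emit:
jog_arm --commands '[[-1, [0.03, 0, 0], [0, 0, 0]], [-1, [0, 0, 0], [0, 0, 0]], [-1, [0, 0, 0], [0, 0, 0]], [-1, [0, 0, 0.2], [0, 0, 0]], [-1, [0, 0, 0.2], [0, 0, 0]], [-1, [0, 0, 0.05], [0, 0, 0]], [-1, [0, 0, 0.05], [0, 0, 0]], [-1, [0, 0, 0.0], [0, 0, 0]]]'

```text
t: 7.35
ee_pos: [636.0, -159.7, 68.0]
orientation: [-1.712, -2.631, 0.002]
ft_force: [-9.9, 1.9, 23.0]
width: 0.4
grasp_force: 11.8
```

Emit:
jog_arm --commands '[[-1, [0, 0, 0.03], [0, 0, 0]], [-1, [0, 0, 0], [0, 0, 0]]]'

```text
t: 7.55
ee_pos: [636.2, -159.8, 67.5]
orientation: [-1.713, -2.631, 0.001]
ft_force: [-17.3, 2.9, 40.9]
width: 0.4
grasp_force: 21.3
```

Emit:
jog_arm --commands '[[-1, [0, 0, -0.1], [0, 0, 0]], [-0.2, [0, 0, -0.5], [0, 0, 0]], [-0.2, [0, 0, -0.5], [0, 0, 0]], [-0.2, [0, 0, -0.4], [0, 0, 0]], [-0.2, [0.475, -0.093, 0], [0, 0, 0]], [-0.2, [0.475, -0.093, 0], [0, 0, 0]], [-0.2, [0.475, -0.093, 0], [0, 0, 0]], [-0.2, [0.475, -0.093, 0], [0, 0, 0]], [-0.2, [0.475, -0.093, 0], [0, 0, 0]], [-0.2, [0, 0, 0], [0, 0, -0.187]]]'

```text
t: 8.55
ee_pos: [494.2, 41.8, 212.4]
orientation: [-1.509, -2.751, 0.002]
ft_force: [0.3, 0.0, -0.8]
width: 34.8
grasp_force: 0.0
```

Emit:
jog_arm --commands '[[-0.2, [0, 0, 0], [0, 0, -0.187]], [-0.2, [0, 0, 0], [0, 0, -0.187]], [-0.2, [0, 0, 0], [0, 0, -0.187]], [-0.2, [0, 0, 0], [0, 0, -0.187]], [-0.2, [0, 0, 0], [0, 0, -0.187]], [-0.2, [0, 0, 0], [0, 0, -0.187]], [-0.2, [0, 0, 0], [0, 0, -0.187]], [-0.2, [0, 0, 0], [0, 0, -0.187]], [-0.2, [0, 0, 0], [0, 0, 0]]]'

```text
t: 9.45
ee_pos: [498.0, 38.5, 212.7]
orientation: [0.265, -3.13, -0.0]
ft_force: [-0.1, -1.0, 0.2]
width: 35.1
grasp_force: 0.0
```

```bash
python3 -c "
from h import *
plan([496.7,37.8,131],99.4)
c=get_image('side')
cv2.imwrite('pics/s3.png',cv2.resize(c['image'][130:280,260:410],None,fx=4,fy=4))"
```

```text
tcp [498.   38.5 212.7] psi 99.7 F [-0.1 -1.   0.2] q6 -1.69 t 9.45
shift units [ 0.013 -0.004  0.817] turn tool z deg 0.3 tilt [-0.001 -0.    -1.   ]
```

View pics/s3.png

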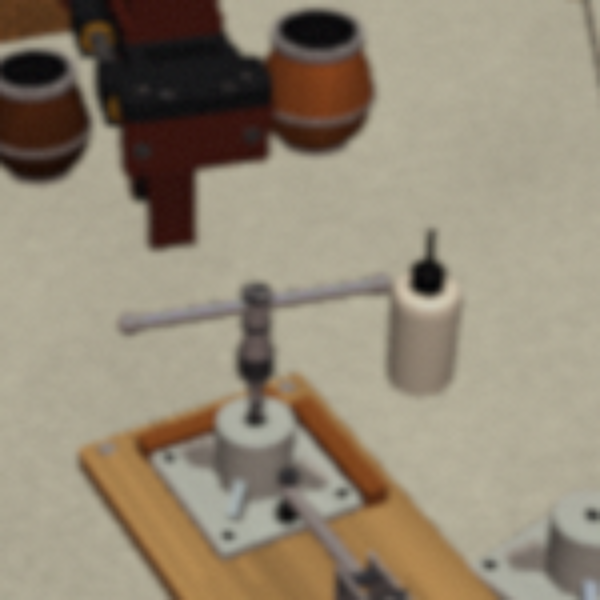

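The side view shows the fingers directly above the near bar half, and the clamp pad is on the flange. Lower and cage.

Emit:
jog_arm --commands '[[-0.2, [0.01, 0, 0.4], [0, 0, 0]], [-0.2, [0, 0, 0.4], [0, 0, 0]], [-0.68, [0, 0, 0], [0, 0, 0]], [-0.68, [0, 0, 0], [0, 0, 0]], [-0.68, [0, 0, 0], [0, 0, 0]], [-0.68, [0, 0, 0], [0, 0, 0]]]'

```text
t: 10.1
ee_pos: [498.6, 38.4, 134.7]
orientation: [-0.262, 3.127, -0.0]
ft_force: [0.2, 0.7, 1.1]
width: 14.4
grasp_force: 0.0
```

```bash
python3 -c "
from h import *
plan([496.7,37.8,131.5],99.4);o=get_obs();print(o['width'],o['moment'])
c=get_image('side')
cv2.imwrite('pics/s4.png',cv2.resize(c['image'][150:280,270:400],None,fx=4,fy=4))"
```

```text
tcp [498.6  38.4 134.7] psi 99.6 F [0.2 0.7 1.1] q6 -1.68 t 10.1
shift units [ 0.02  -0.002  0.032] turn tool z deg 0.2 tilt [ 0.003  0.    -1.   ]
14.41982560545456 [-0.01704632  0.05599073 -0.02438529]
```

View pics/s4.png

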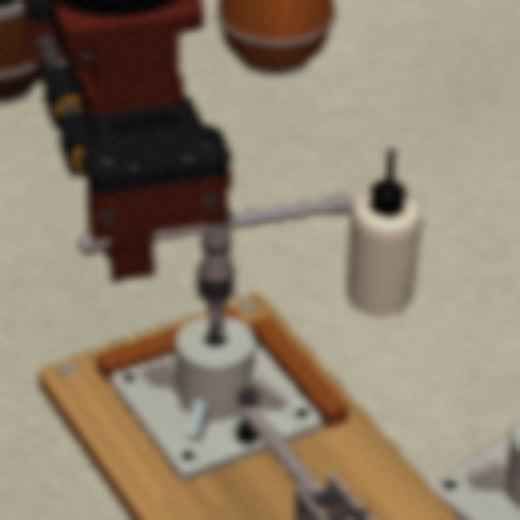

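The finger (132,262) straddles the near half of the bar, with the ball visible at (88,243). Start the first half turn forward.

Emit:
jog_arm --commands '[[-0.68, [-0.0047, 0.0668, 0.01], [0, 0, 0.1778]], [-0.68, [-0.0047, 0.0668, 0], [0, 0, 0.1778]], [-0.68, [-0.0047, 0.0668, 0], [0, 0, 0.1778]], [-0.68, [-0.0047, 0.0668, 0], [0, 0, 0.1778]], [-0.68, [-0.0047, 0.0668, 0], [0, 0, 0.1778]], [-0.68, [-0.0047, 0.0668, 0], [0, 0, 0.1778]]]'

```text
t: 10.75
ee_pos: [506.2, 75.6, 132.9]
orientation: [-1.041, -2.963, 0.003]
ft_force: [-4.5, -4.9, 4.9]
width: 14.1
grasp_force: 3.2
```

```bash
cat >> h.py <<'E'
def st(c=(546,46)):
    o=get_obs();M=rot(o["orientation"]);F=M.T@o["ft_force"]
    psi=np.degrees(np.arctan2(M[1,1],M[0,1]));d=np.array(o["ee_pos"])[:2]-c
    print("t %.2f psi %.1f F_tool %s Mz %.2f r %.1f az-psi %.1f z %.1f q6 %.2f w %.1f"%(o["t"],psi,F.round(1),o["moment"][2],np.hypot(*d),(np.degrees(np.arctan2(d[1],d[0]))-psi)%360,o["ee_pos"][2],o["qpos"][5],o["width"]))
E
python3 -c "
from h import *
st()
c=get_image('top')
cv2.imwrite('pics/t5.png',cv2.resize(c['image'][150:270,240:360],None,fx=4,fy=4))"
```

```text
t 10.75 psi 51.3 F_tool [ 0.4 -6.6 -4.9] Mz 0.03 r 49.6 az-psi 92.1 z 132.9 q6 -0.77 w 14.1
```

View pics/t5.png

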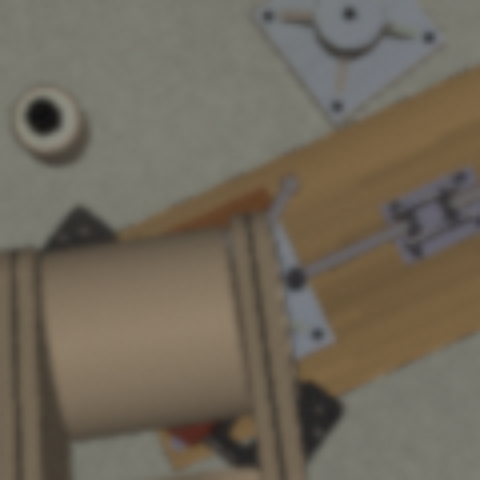

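The far ball has moved to crop (288,183), so the bar is turning, and the 6.6 N tangential force means it is cutting.

Emit:
jog_arm --commands '[[-0.68, [-0.0047, 0.0668, 0], [0, 0, 0.1778]], [-0.68, [-0.0047, 0.0668, 0], [0, 0, 0.1778]], [-0.68, [-0.0047, 0.0668, 0], [0, 0, 0.1778]], [-0.68, [-0.0047, 0.0668, 0], [0, 0, 0.1778]], [-0.68, [-0.0047, 0.0668, 0], [0, 0, 0.1778]], [-0.68, [-0.0047, 0.0668, 0], [0, 0, 0.1778]], [-0.68, [-0.0047, 0.0668, 0], [0, 0, 0.1778]], [-0.68, [-0.0047, 0.0668, 0], [0, 0, 0.1778]], [-0.68, [-0.0047, 0.0668, 0], [0, 0, 0.1778]]]'

```text
t: 11.7
ee_pos: [560.2, 92.1, 132.7]
orientation: [-2.582, -1.786, 0.002]
ft_force: [-6.2, 4.9, 3.9]
width: 14.0
grasp_force: 3.3
```

```bash
python3 -c "
from h import *
st()"
```

```text
t 11.70 psi -20.6 F_tool [ 2.4 -7.6 -3.9] Mz 0.02 r 48.2 az-psi 93.5 z 132.7 q6 0.50 w 14.0
```

Emit:
jog_arm --commands '[[-0.68, [-0.0047, 0.0668, 0], [0, 0, 0.1778]], [-0.68, [-0.0047, 0.0668, 0], [0, 0, 0.1778]], [-0.68, [-0.0047, 0.0668, 0], [0, 0, 0.1778]], [-0.68, [-0.0047, 0.0668, 0], [0, 0, 0.1778]], [-0.68, [-0.0047, 0.0668, 0], [0, 0, 0.1778]], [-0.68, [-0.0047, 0.0668, 0], [0, 0, 0.1778]], [-0.68, [-0.0047, 0.0668, 0], [0, 0, 0.1778]], [-0.68, [-0.0047, 0.0668, 0], [0, 0, 0.1778]]]'

```text
t: 12.5
ee_pos: [592.9, 52.1, 132.9]
orientation: [-3.136, -0.147, -0.003]
ft_force: [-0.2, 7.2, -0.6]
width: 13.9
grasp_force: 3.3
```

```bash
python3 -c "
from h import *
st()"
```

```text
t 12.50 psi -84.6 F_tool [ 0.4 -7.2  0.6] Mz 0.08 r 47.3 az-psi 92.0 z 132.9 q6 1.54 w 13.9
```

Emit:
jog_arm --commands '[[-0.68, [-0.0047, -0.0668, 0], [0, 0, -0.1778]], [-0.68, [-0.0047, -0.0668, 0], [0, 0, -0.1778]], [-0.68, [-0.0047, -0.0668, 0], [0, 0, -0.1778]], [-0.68, [-0.0047, -0.0668, 0], [0, 0, -0.1778]], [-0.68, [-0.0047, -0.0668, 0], [0, 0, -0.1778]], [-0.68, [-0.0047, -0.0668, 0], [0, 0, -0.1778]], [-0.68, [-0.0047, -0.0668, 0], [0, 0, -0.1778]], [-0.68, [-0.0047, -0.0668, 0], [0, 0, -0.1778]], [-0.68, [-0.0047, -0.0668, 0], [0, 0, -0.1778]], [-0.68, [-0.0047, -0.0668, 0], [0, 0, -0.1778]]]'

```text
t: 13.5
ee_pos: [549.3, 94.5, 133.2]
orientation: [2.296, 2.142, 0.004]
ft_force: [0.7, 0.5, -0.3]
width: 14.2
grasp_force: 0.5
```

Emit:
jog_arm --commands '[[-0.68, [-0.0047, -0.0668, 0], [0, 0, -0.1778]], [-0.68, [-0.0047, -0.0668, 0], [0, 0, -0.1778]], [-0.68, [-0.0023, -0.0334, 0], [0, 0, -0.0889]], [-0.68, [0, 0, 0], [0, 0, 0]]]'

```text
t: 13.9
ee_pos: [532.1, 92.5, 132.9]
orientation: [1.896, 2.503, 0.003]
ft_force: [0.3, -0.3, -0.7]
width: 14.2
grasp_force: 0.2
```

```bash
python3 -c "
from h import *
st()"
```

```text
t 13.90 psi 15.7 F_tool [-0.3  0.2  0.7] Mz -0.06 r 48.5 az-psi 90.9 z 132.9 q6 -0.12 w 14.2
```

Emit:
jog_arm --commands '[[-0.68, [-0.0047, 0.0668, 0], [0, 0, 0.1778]], [-0.68, [-0.0047, 0.0668, 0], [0, 0, 0.1778]], [-0.68, [-0.0047, 0.0668, 0], [0, 0, 0.1778]], [-0.68, [-0.0047, 0.0668, 0], [0, 0, 0.1778]], [-0.68, [-0.0047, 0.0668, 0], [0, 0, 0.1778]], [-0.68, [-0.0047, 0.0668, 0], [0, 0, 0.1778]], [-0.68, [-0.0047, 0.0668, 0], [0, 0, 0.1778]], [-0.68, [-0.0047, 0.0668, 0], [0, 0, 0.1778]], [-0.68, [-0.0047, 0.0668, 0], [0, 0, 0.1778]], [-0.68, [-0.0047, 0.0668, 0], [0, 0, 0.1778]]]'

```text
t: 14.9
ee_pos: [588.5, 66.9, 132.5]
orientation: [-3.066, -0.685, -0.001]
ft_force: [0.2, 1.0, 0.0]
width: 13.7
grasp_force: 0.5
```

Emit:
jog_arm --commands '[[-0.68, [-0.0047, 0.0668, 0], [0, 0, 0.1778]], [-0.68, [-0.0047, 0.0668, 0], [0, 0, 0.1778]], [-0.68, [-0.0047, 0.0668, 0], [0, 0, 0.1778]], [-0.68, [-0.0047, 0.0668, 0], [0, 0, 0.1778]], [-0.68, [-0.0047, 0.0668, 0], [0, 0, 0.1778]], [-0.68, [-0.0047, 0.0668, 0], [0, 0, 0.1778]], [-0.68, [-0.0047, 0.0668, 0], [0, 0, 0.1778]], [-0.68, [-0.0047, 0.0668, 0], [0, 0, 0.1778]]]'

```text
t: 15.7
ee_pos: [582.2, 17.4, 132.1]
orientation: [-2.961, 1.044, 0.001]
ft_force: [-0.7, 7.0, -2.7]
width: 14.0
grasp_force: 3.3
```

```bash
python3 -c "
from h import *
st()"
```

```text
t 15.70 psi -128.8 F_tool [-4.9 -5.   2.7] Mz 0.07 r 46.2 az-psi 90.5 z 132.1 q6 2.26 w 14.0
```

Emit:
jog_arm --commands '[[-0.68, [-0.0047, -0.0668, 0], [0, 0, -0.1778]], [-0.68, [-0.0047, -0.0668, 0], [0, 0, -0.1778]], [-0.68, [-0.0047, -0.0668, 0], [0, 0, -0.1778]], [-0.68, [-0.0047, -0.0668, 0], [0, 0, -0.1778]], [-0.68, [-0.0047, -0.0668, 0], [0, 0, -0.1778]], [-0.68, [-0.0047, -0.0668, 0], [0, 0, -0.1778]], [-0.68, [-0.0047, -0.0668, 0], [0, 0, -0.1778]], [-0.68, [-0.0047, -0.0668, 0], [0, 0, -0.1778]], [-0.68, [-0.0047, -0.0668, 0], [0, 0, -0.1778]], [-0.68, [-0.0047, -0.0668, 0], [0, 0, -0.1778]]]'

```text
t: 16.7
ee_pos: [581.5, 78.2, 132.7]
orientation: [2.934, 1.122, 0.004]
ft_force: [0.8, -0.5, -0.2]
width: 14.2
grasp_force: 0.5
```

Emit:
jog_arm --commands '[[-0.68, [-0.0047, -0.0668, 0], [0, 0, -0.1778]], [-0.68, [-0.0047, -0.0668, 0], [0, 0, -0.1778]], [-0.68, [-0.0023, -0.0334, 0], [0, 0, -0.0889]], [-0.68, [0, 0, 0], [0, 0, 0]]]'

```text
t: 17.1
ee_pos: [567.8, 88.5, 132.6]
orientation: [2.698, 1.608, 0.002]
ft_force: [2.0, 0.6, -0.4]
width: 14.3
grasp_force: 0.3
```

```bash
python3 -c "
from h import *
st()"
```

```text
t 17.10 psi -28.4 F_tool [1.5 1.4 0.4] Mz -0.00 r 47.8 az-psi 91.2 z 132.6 q6 0.63 w 14.3
```

Emit:
jog_arm --commands '[[-0.68, [-0.0047, 0.0668, 0], [0, 0, 0.1778]], [-0.68, [-0.0047, 0.0668, 0], [0, 0, 0.1778]], [-0.2, [0, -0.03, 0], [0, 0, 0]], [-0.2, [0, 0, 0], [0, 0, 0]], [-0.2, [0, 0, 0], [0, 0, 0]], [-0.2, [0, 0, -0.5], [0, 0, 0]], [-0.2, [0, 0, -0.1], [0, 0, 0]], [-0.2, [0, 0, 0], [0, 0, 0]]]'

```text
t: 17.9
ee_pos: [577.4, 82.7, 194.2]
orientation: [2.894, 1.218, 0.007]
ft_force: [0.7, 1.3, 0.1]
width: 35.2
grasp_force: 0.0
```

Emit:
jog_arm --commands '[[-0.2, [0, 0, 0], [0, 0, -0.19]], [-0.2, [0, 0, 0], [0, 0, -0.19]], [-0.2, [0, 0, 0], [0, 0, -0.19]], [-0.2, [0, 0, 0], [0, 0, -0.19]], [-0.2, [0, 0, 0], [0, 0, -0.19]], [-0.2, [0, 0, 0], [0, 0, -0.19]], [-0.2, [0, 0, 0], [0, 0, -0.19]], [-0.2, [0, 0, 0], [0, 0, -0.19]], [-0.2, [0, 0, 0], [0, 0, -0.19]], [-0.2, [0, 0, 0], [0, 0, -0.19]]]'

```text
t: 18.9
ee_pos: [574.9, 82.3, 190.3]
orientation: [-1.29, -2.862, 0.002]
ft_force: [-0.1, 0.3, -0.4]
width: 35.0
grasp_force: 0.0
```

Emit:
jog_arm --commands '[[-0.2, [0, 0, 0], [0, 0, -0.19]], [-0.2, [0, 0, 0], [0, 0, -0.19]], [-0.2, [0, 0, 0], [0, 0, -0.19]], [-0.2, [0, 0, 0], [0, 0, -0.19]], [-0.2, [0, 0, 0], [0, 0, -0.19]], [-0.2, [0, 0, 0], [0, 0, -0.19]], [-0.2, [0, 0, 0], [0, 0, -0.19]], [-0.2, [0, 0, 0], [0, 0, -0.19]], [-0.2, [0, 0, 0], [0, 0, -0.19]], [-0.2, [0, 0, 0], [0, 0, -0.19]]]'

```text
t: 19.9
ee_pos: [574.9, 82.3, 190.3]
orientation: [0.996, -2.977, -0.001]
ft_force: [-0.5, -0.5, -0.1]
width: 35.2
grasp_force: 0.0
```

Emit:
jog_arm --commands '[[-0.2, [0, 0, 0], [0, 0, -0.19]], [-0.2, [0, 0, 0], [0, 0, 0]]]'

```text
t: 20.1
ee_pos: [575.0, 82.3, 190.5]
orientation: [1.208, -2.898, -0.001]
ft_force: [-0.8, -0.2, -0.7]
width: 35.2
grasp_force: 0.0
```

```bash
python3 -c "
from h import *
st();print(get_obs()['ee_pos'])
c=get_image('top')
cv2.imwrite('pics/t6.png',cv2.resize(c['image'][150:270,240:360],None,fx=4,fy=4))
c=get_image('side')
cv2.imwrite('pics/s6.png',cv2.resize(c['image'][130:260,270:400],None,fx=4,fy=4))"
```

```text
t 20.10 psi 135.3 F_tool [0.7 0.4 0.7] Mz 0.00 r 46.5 az-psi 276.1 z 190.5 q6 -2.24 w 35.2
[575.02297819  82.33908286 190.48101702]
```

View pics/s6.png

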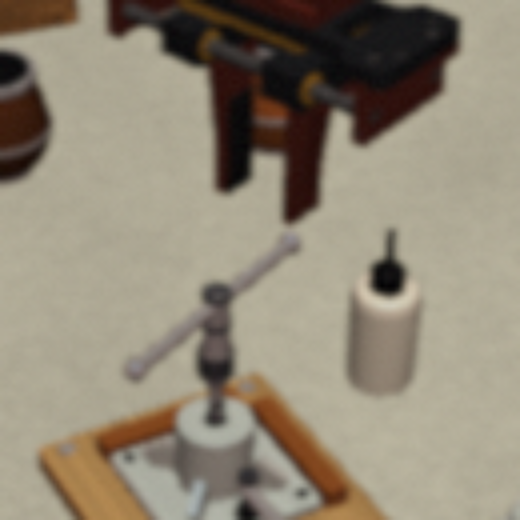

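The bar is clear, with ends at crop (292,240) and (137,368), and the open fingers hang over the far half. Compute its position for re-caging.

```bash
python3 -c "
from h import *
S=dict(np.load('side0.npz'))
def ray(c,uv,z):
    K=np.array(c['intrinsics']);d=rot(c['orientation'])@np.linalg.inv(K)@np.array([*uv,1.]);e=np.array(c['eye']);return e+d*(z-e[2])/d[2]
a=ray(S,(343,190),150);b=ray(S,(304.25,222),150);m=(a+b)/2;u=(a-b)[:2];u/=np.hypot(*u);ang=np.degrees(np.arctan2(u[1],u[0]))
print(a,b,m,'bar az',ang)
for c in (np.array([546,46]),m[:2]):
  print(c+49*u)
p=np.r_[np.array([546,46])+49*u,133]
plan(p,ang+90)"
```

```text
[593.95083854  99.59276917 150.        ] [503.62238081  -3.28525066 150.        ] [548.78660967  48.15375926 150.        ] bar az 48.71637787862661
[578.32955779  82.82118538]
[581.11616747  84.97494464]
tcp [575.3  82.4 190.9] psi 134.9 F [ 0.5 -0.6  0.6] q6 -2.23 t 20.2
shift units [-0.025 -0.019  0.579] turn tool z deg -3.8 tilt [-0.002 -0.    -1.   ]
```

Emit:
jog_arm --commands '[[-0.2, [-0.025, -0.015, 0.2], [0, 0, -0.07]], [-0.2, [0, 0, 0.37], [0, 0, 0]], [-0.68, [0, 0, 0], [0, 0, 0]], [-0.68, [0, 0, 0], [0, 0, 0]], [-0.68, [0, 0, 0], [0, 0, 0]], [-0.68, [0, 0, 0], [0, 0, 0]]]'

```text
t: 20.8
ee_pos: [579.7, 83.2, 136.4]
orientation: [-1.283, 2.865, -0.001]
ft_force: [-0.3, -0.4, 0.4]
width: 14.5
grasp_force: 0.0
```

Emit:
jog_arm --commands '[[-0.68, [0.0047, -0.0668, 0], [0, 0, 0.1778]], [-0.68, [0.0047, -0.0668, 0], [0, 0, 0.1778]], [-0.68, [0.0047, -0.0668, 0], [0, 0, 0.1778]]]'

```text
t: 21.1
ee_pos: [591.1, 67.1, 136.1]
orientation: [-0.651, 3.072, 0.0]
ft_force: [-0.9, 0.1, 0.5]
width: 14.1
grasp_force: 0.5
```

```bash
python3 -c "
from h import *
st()"
```

```text
t 21.10 psi 113.9 F_tool [ 0.8  0.5 -0.5] Mz 0.00 r 49.8 az-psi 271.1 z 136.1 q6 -1.90 w 14.1
```

Emit:
jog_arm --commands '[[-0.68, [0.0047, -0.0668, 0.02], [0, 0, 0.1778]], [-0.68, [0.0047, -0.0668, 0], [0, 0, 0.1778]], [-0.68, [0.0047, -0.0668, 0], [0, 0, 0.1778]], [-0.68, [0.0047, -0.0668, 0], [0, 0, 0.1778]], [-0.68, [0.0047, -0.0668, 0], [0, 0, 0.1778]], [-0.68, [0.0047, -0.0668, 0], [0, 0, 0.1778]], [-0.68, [0.0047, -0.0668, 0], [0, 0, 0.1778]], [-0.68, [0.0047, -0.0668, 0], [0, 0, 0.1778]], [-0.68, [0.0047, -0.0668, 0], [0, 0, 0.1778]], [-0.68, [0.0047, -0.0668, 0], [0, 0, 0.1778]]]'

```text
t: 22.1
ee_pos: [575.3, 8.4, 134.3]
orientation: [1.476, 2.77, 0.005]
ft_force: [2.8, 5.2, -2.6]
width: 14.2
grasp_force: 3.1
```

```bash
python3 -c "
from h import *
st()"
```

```text
t 22.10 psi 33.9 F_tool [2.7 5.2 2.6] Mz 0.06 r 47.7 az-psi 274.0 z 134.3 q6 -0.60 w 14.2
```

Emit:
jog_arm --commands '[[-0.68, [0.0047, -0.0668, 0], [0, 0, 0.1778]], [-0.68, [0.0047, -0.0668, 0], [0, 0, 0.1778]], [-0.68, [0.0047, -0.0668, 0], [0, 0, 0.1778]], [-0.68, [0.0047, -0.0668, 0], [0, 0, 0.1778]], [-0.68, [0.0047, -0.0668, 0], [0, 0, 0.1778]], [-0.68, [0.0047, -0.0668, 0], [0, 0, 0.1778]]]'

```text
t: 22.7
ee_pos: [538.4, 0.6, 134.9]
orientation: [2.473, 1.929, 0.009]
ft_force: [5.4, -0.3, -2.0]
width: 14.2
grasp_force: 3.1
```

```bash
python3 -c "
from h import *
st()"
```

```text
t 22.70 psi -14.1 F_tool [1.  5.3 2. ] Mz 0.05 r 46.0 az-psi 274.6 z 134.9 q6 0.22 w 14.2
```

Emit:
jog_arm --commands '[[-0.68, [0.0047, -0.0668, 0], [0, 0, 0.1778]], [-0.68, [0.0047, 0.0668, 0], [0, 0, -0.1778]], [-0.68, [0.0047, 0.0668, 0], [0, 0, -0.1778]], [-0.68, [0.0047, 0.0668, 0], [0, 0, -0.1778]], [-0.68, [0.0047, 0.0668, 0], [0, 0, -0.1778]], [-0.68, [0.0047, 0.0668, 0], [0, 0, -0.1778]], [-0.68, [0.0047, 0.0668, 0], [0, 0, -0.1778]], [-0.68, [0.0047, 0.0668, 0], [0, 0, -0.1778]], [-0.68, [0.0047, 0.0668, 0], [0, 0, -0.1778]], [-0.68, [0.0047, 0.0668, 0], [0, 0, -0.1778]]]'

```text
t: 23.7
ee_pos: [584.3, 16.7, 134.1]
orientation: [1.059, 2.956, 0.001]
ft_force: [-0.8, -0.1, -0.1]
width: 13.9
grasp_force: 0.5
```

Emit:
jog_arm --commands '[[-0.68, [0.0047, 0.0668, 0], [0, 0, -0.1778]], [-0.68, [0.0047, 0.0668, 0], [0, 0, -0.1778]], [-0.68, [0.0047, 0.0668, 0], [0, 0, -0.1778]], [-0.68, [0.0023, 0.0334, 0], [0, 0, -0.0889]], [-0.68, [0, 0, 0], [0, 0, 0]]]'

```text
t: 24.2
ee_pos: [594.3, 37.9, 134.1]
orientation: [0.319, 3.124, 0.0]
ft_force: [-0.1, -1.2, 0.7]
width: 14.0
grasp_force: 0.2
```

```bash
python3 -c "
from h import *
st()"
```

```text
t 24.20 psi 78.3 F_tool [-0.1 -1.2 -0.7] Mz 0.02 r 49.0 az-psi 272.2 z 134.1 q6 -1.32 w 14.0
```

Emit:
jog_arm --commands '[[-0.68, [0.0047, -0.0668, 0], [0, 0, 0.1778]], [-0.68, [0.0047, -0.0668, 0], [0, 0, 0.1778]], [-0.68, [0.0047, -0.0668, 0], [0, 0, 0.1778]], [-0.68, [0.0047, -0.0668, 0], [0, 0, 0.1778]], [-0.68, [0.0047, -0.0668, 0], [0, 0, 0.1778]], [-0.68, [0.0047, -0.0668, 0], [0, 0, 0.1778]], [-0.68, [0.0047, -0.0668, 0], [0, 0, 0.1778]], [-0.68, [0.0047, -0.0668, 0], [0, 0, 0.1778]], [-0.68, [0.0047, -0.0668, 0], [0, 0, 0.1778]], [-0.68, [0.0047, -0.0668, 0], [0, 0, 0.1778]]]'

```text
t: 25.2
ee_pos: [545.9, -0.9, 133.9]
orientation: [2.263, 2.177, 0.003]
ft_force: [1.4, 0.1, 0.0]
width: 13.9
grasp_force: 0.5
```

Emit:
jog_arm --commands '[[-0.68, [0.0047, -0.0668, 0], [0, 0, 0.1778]], [-0.68, [0.0047, -0.0668, 0], [0, 0, 0.1778]], [-0.68, [0.0023, -0.0334, 0], [0, 0, 0.0889]]]'

```text
t: 25.5
ee_pos: [530.8, 2.5, 134.3]
orientation: [2.604, 1.751, 0.006]
ft_force: [5.9, -1.7, -1.4]
width: 14.1
grasp_force: 3.1
```

```bash
python3 -c "
from h import *
st()"
```

```text
t 25.50 psi -22.2 F_tool [0.7 6.1 1.5] Mz 0.02 r 46.1 az-psi 272.9 z 134.3 q6 0.37 w 14.1
```

Emit:
jog_arm --commands '[[-0.68, [0.0007, -0.0251, 0], [0, 0, 0.0667]], [-0.68, [0.0007, -0.0251, 0], [0, 0, 0.0667]], [-0.68, [0.0007, -0.0251, 0], [0, 0, 0.0667]]]'

```text
t: 25.8
ee_pos: [525.0, 5.4, 134.5]
orientation: [2.731, 1.545, 0.008]
ft_force: [5.1, -4.3, 0.1]
width: 14.1
grasp_force: 3.1
```

```bash
python3 -c "
from h import *
st()"
```

```text
t 25.80 psi -31.0 F_tool [-1.1  6.6 -0. ] Mz 0.07 r 45.7 az-psi 273.6 z 134.5 q6 0.53 w 14.1
```

Emit:
jog_arm --commands '[[-0.68, [0.0007, -0.0251, 0], [0, 0, 0.0667]], [-0.68, [0.0007, -0.0251, 0], [0, 0, 0.0667]]]'

```text
t: 26.0
ee_pos: [520.7, 8.1, 134.6]
orientation: [2.808, 1.4, 0.008]
ft_force: [4.1, -5.3, 0.4]
width: 14.2
grasp_force: 3.2
```

Emit:
jog_arm --commands '[[-0.68, [0.0007, -0.0251, 0], [0, 0, 0.0667]], [-0.68, [0.0007, -0.0251, 0], [0, 0, 0.0667]]]'

```text
t: 26.2
ee_pos: [516.6, 11.1, 134.5]
orientation: [2.878, 1.251, 0.007]
ft_force: [3.4, -6.7, 1.4]
width: 14.2
grasp_force: 3.2
```

Emit:
jog_arm --commands '[[-0.68, [0.0007, -0.0251, 0], [0, 0, 0.0667]], [-0.68, [0.0007, -0.0251, 0], [0, 0, 0.0667]]]'

```text
t: 26.4
ee_pos: [512.7, 14.6, 134.4]
orientation: [2.939, 1.099, 0.006]
ft_force: [3.1, -6.4, 2.9]
width: 14.2
grasp_force: 3.2
```

Emit:
jog_arm --commands '[[-0.68, [0.0007, -0.0251, 0], [0, 0, 0.0667]], [-0.68, [0.0007, -0.0251, 0], [0, 0, 0.0667]]]'

```text
t: 26.6
ee_pos: [509.2, 18.5, 134.4]
orientation: [2.993, 0.944, 0.005]
ft_force: [1.4, -7.4, 3.8]
width: 14.4
grasp_force: 3.2
```

Emit:
jog_arm --commands '[[-0.68, [0.0007, -0.0251, 0], [0, 0, 0.0667]], [-0.68, [0.0007, -0.0251, 0], [0, 0, 0.0667]]]'

```text
t: 26.8
ee_pos: [506.2, 22.8, 134.3]
orientation: [3.039, 0.786, 0.004]
ft_force: [1.3, -7.4, 2.7]
width: 14.0
grasp_force: 3.2
```

```bash
python3 -c "
from h import *
st()"
```

```text
t 26.80 psi -61.0 F_tool [-2.4  7.1 -2.7] Mz 0.07 r 46.0 az-psi 271.3 z 134.3 q6 1.09 w 14.0
```

Emit:
jog_arm --commands '[[-0.68, [0.0007, -0.0251, 0], [0, 0, 0.0667]], [-0.68, [0.0007, -0.0251, 0], [0, 0, 0.0667]]]'

```text
t: 27.0
ee_pos: [503.6, 27.3, 134.2]
orientation: [3.076, 0.626, 0.003]
ft_force: [-0.2, -7.7, 3.5]
width: 14.0
grasp_force: 3.2
```

Emit:
jog_arm --commands '[[-0.68, [0.0007, -0.0251, 0], [0, 0, 0.0667]], [-0.68, [0.0007, -0.0251, 0], [0, 0, 0.0667]]]'

```text
t: 27.2
ee_pos: [501.6, 32.0, 134.0]
orientation: [3.105, 0.464, 0.003]
ft_force: [-0.9, -7.1, 2.3]
width: 14.4
grasp_force: 3.2
```

Emit:
jog_arm --commands '[[-0.68, [0.0007, -0.0251, 0], [0, 0, 0.0667]], [-0.68, [0.0007, -0.0251, 0], [0, 0, 0.0667]]]'

```text
t: 27.4
ee_pos: [500.3, 36.6, 134.0]
orientation: [3.125, 0.301, 0.002]
ft_force: [-0.6, -9.7, 4.1]
width: 14.2
grasp_force: 4.9
```

The turning force rises, so this is the bottom. Press a bit more, in small steps.

Emit:
jog_arm --commands '[[-0.68, [0.0003, -0.0168, 0], [0, 0, 0.0444]], [-0.68, [0, 0, 0], [0, 0, 0]]]'

```text
t: 27.6
ee_pos: [500.1, 38.0, 134.1]
orientation: [3.129, 0.249, 0.003]
ft_force: [-0.5, -12.2, 4.0]
width: 14.3
grasp_force: 5.5
```

```bash
python3 -c "
from h import *
st()"
```

```text
t 27.60 psi -80.9 F_tool [-2.4 12.  -3.9] Mz 0.07 r 46.6 az-psi 270.8 z 134.1 q6 1.47 w 14.3
```

Emit:
jog_arm --commands '[[-0.68, [0.0007, -0.0251, 0], [0, 0, 0.0667]], [-0.68, [0, 0, 0], [0, 0, 0]]]'

```text
t: 27.8
ee_pos: [499.8, 40.1, 134.1]
orientation: [3.134, 0.167, 0.003]
ft_force: [-1.1, -14.8, 5.0]
width: 13.9
grasp_force: 6.7
```

```bash
python3 -c "
from h import *
st()"
```

```text
t 27.80 psi -83.9 F_tool [-2.7 14.6 -5. ] Mz 0.13 r 46.6 az-psi 271.2 z 134.1 q6 1.53 w 13.9
```

Emit:
jog_arm --commands '[[-0.68, [0.0003, -0.0168, 0], [0, 0, 0.0444]], [-0.68, [0, 0, 0], [0, 0, 0]]]'

```text
t: 28.0
ee_pos: [499.6, 41.5, 134.1]
orientation: [3.136, 0.113, 0.003]
ft_force: [-1.3, -15.0, 5.9]
width: 14.2
grasp_force: 7.4
```

Emit:
jog_arm --commands '[[-0.68, [0.0023, 0.0334, 0], [0, 0, -0.0889]], [-0.68, [0.0023, 0.0334, 0], [0, 0, -0.0889]], [-0.68, [0.0023, 0.0334, 0], [0, 0, -0.0889]], [-0.68, [0.0047, 0.0668, 0], [0, 0, -0.1778]], [-0.68, [0.0047, 0.0668, 0], [0, 0, -0.1778]], [-0.68, [0.0047, 0.0668, 0], [0, 0, -0.1778]], [-0.68, [0.0047, 0.0668, 0], [0, 0, -0.1778]], [-0.68, [0.0047, 0.0668, 0], [0, 0, -0.1778]], [-0.68, [0.0047, 0.0668, 0], [0, 0, -0.1778]], [-0.68, [0.0047, 0.0668, 0], [0, 0, -0.1778]]]'

```text
t: 29.0
ee_pos: [532.9, 1.7, 133.6]
orientation: [2.535, 1.855, 0.001]
ft_force: [-1.0, 0.7, 0.0]
width: 14.1
grasp_force: 0.5
```

Emit:
jog_arm --commands '[[-0.68, [0.0047, 0.0668, 0], [0, 0, -0.1778]], [-0.68, [0.0047, 0.0668, 0], [0, 0, -0.1778]], [-0.68, [0.0047, 0.0668, 0], [0, 0, -0.1778]], [-0.68, [0.0047, 0.0668, 0], [0, 0, -0.1778]], [-0.68, [0.0047, 0.0668, 0], [0, 0, -0.1778]], [-0.68, [0, 0, 0], [0, 0, 0]]]'

```text
t: 29.6
ee_pos: [566.2, 3.2, 133.6]
orientation: [1.751, 2.607, 0.001]
ft_force: [-0.8, -0.5, 0.3]
width: 14.0
grasp_force: 0.1
```

```bash
python3 -c "
from h import *
st()"
```

```text
t 29.60 psi 22.2 F_tool [-0.2 -1.  -0.3] Mz -0.02 r 47.4 az-psi 273.0 z 133.6 q6 -0.40 w 14.0
```

Emit:
jog_arm --commands '[[-0.2, [0, -0.03, 0], [0, 0, 0]], [-0.2, [0, 0, 0], [0, 0, 0]], [-0.2, [0, 0, 0], [0, 0, 0]], [-0.2, [0, 0, -0.3], [0, 0, 0]], [-0.2, [0, 0, -0.5], [0, 0, 0]], [-0.2, [0, 0, -0.5], [0, 0, 0]], [-0.2, [-0.5, 0, 0], [0, 0, 0]], [-0.2, [-0.5, 0, 0], [0, 0, 0]], [-0.2, [-0.5, 0, 0], [0, 0, 0]], [-0.2, [0, 0, 0], [0, 0, 0]]]'

```text
t: 30.6
ee_pos: [621.0, -141.8, 263.1]
orientation: [1.757, 2.601, -0.001]
ft_force: [0.1, 0.4, -0.6]
width: 35.2
grasp_force: 0.0
```

```bash
python3 -c "
from h import *
st();print(get_obs()['ee_pos'])
c=get_image('side');t=get_image('top')
cv2.imwrite('pics/s7.png',np.hstack([cv2.resize(c['image'][150:350,240:440],(400,400)),cv2.resize(t['image'][150:270,250:370],(400,400))]))"
```

```text
t 30.60 psi 21.9 F_tool [0.3 0.2 0.6] Mz 0.03 r 202.2 az-psi 269.8 z 263.1 q6 -0.62 w 35.2
[ 620.95304414 -141.84143697  263.07003776]
```

View pics/s7.png

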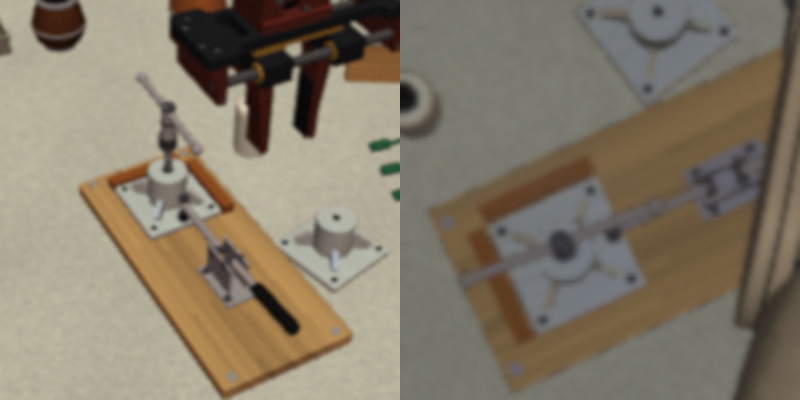

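The clamp is closed, the bar has ends at (467,282) and (655,208) (azimuth about -68°, roughly a quarter turn off the bottom), and the gripper is clear. Handing in.

```bash
python3 -c "
from workcell import close_job
print(close_job())"
```

```text
the job is handed in; nothing more can be done
None
```

The job is handed in at about 31 s of the 72 s: the clamp is closed on its stop and the tap was worked to the bottom with chip-breaking turns. It was pressed firmly there (about 15 N at 47 mm, roughly 0.14 rad of twist by my estimate), eased back about a quarter turn and let go. The hand-in call returned no verdict.

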